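Empty the beaker and nest the turned bowl set

ROBOT

A 6-joint arm with a two-finger parallel gripper is mounted at the origin on the work surface. World frame = base frame: x ahead of the robot, y to its left, z up, the work surface at z = 0. Lengths are in mm, angles in degrees, forces in N, time in s.
With the tool pointing down it reaches from about 350 to 850 mm from the base axis. Payload 8.1 kg.
Tool frame: the origin (TCP) lies on the centre line of the jaws, within the pads' length; the fingertips stand 19 mm ahead of it and the grasp point (between the pads) is the TCP (r.tip_reach is the z of the fingertips in the tool frame, in mm); z points along the fingers, y is the line along which they close (so a half turn about z gives the same grasp; the last joint's range is limited). The gripper opens to 85 mm and grips with 20 to 120 N. Pads are 22 mm wide; open, the fingers measure 114 mm over their backs; the gripper's body (76 mm by 85 mm) begins 54 mm behind the grasp point. The pads swing forward as they close: fully open they stand 13 mm farther back than shut.
Start: joints at [59.851, 7.471, 85.268, -0, 87.261, -4.893], TCP at [255.978, 542.661, 250.292] pointing down, gripper open.
Joint ranges: [-169.43, 169.43], [-51.17, 129.36], [1.28, 143.12], [-76.62, 256.62], [0, 156.53], [-152.29, 152.29]. Speed limits (degrees/s): [136.94, 136.94, 159.86, 180, 180, 180].

INTERFACE

Orientations are given as [roll, pitch, yaw] about the fixed x, y, z axes, in that order (R = Rz(yaw) Ry(pitch) Rx(roll)).
In Python, from bench import r gives the robot as it stands. The module is installed in compiled form; this text tells all that it offers.
- The arm moves only by the shell command python3 -m handwheel 'ROWS' [FORCE]. ROWS is JSON, a list of rows, each a list of 7 numbers: the shift along the tool's x, y, z in m, then the turn, a rotation vector about the tool's x, y, z in degrees, then the finger opening in m, from 0 to 0.0854. In form: [[tx, ty, tz, ax, ay, az, claw], ...]. A call has 1 to 8 rows; each row shifts and turns the commanded pose from where the row before left it, along the tool's axes as they then stand; what a row does not reach is not made up. A row lasts 1/12 s, in which the tool goes at most 41.7 mm and 7.16 degrees, less where a joint would pass 70% of its speed; a pose out of reach is approached as far as the arm can. A call with a gripper value outside its range is refused whole. The fingers move at their own pace and stop on an object; FORCE is the grip in N (left out, the last holds). Time passes only in rows, so rows that do not move let the fingers close. It gives the time, the measured TCP pose, the force, the opening and the grip force at its end, in the units of the state.
- r.sense(): the state, without advancing time (a new reading comes with each control period).
- r.snapshot(name): name is "scene" or "top" or "wrist"; returns (picture, depth): 384x512x3 uint8, blue, green, red; 384x512 float32, mm along the optical axis (not along the pixel's ray), 0 where there is no reading.
- r.calibration(name): a dict with "vfov" (degrees; the focal length in pixels is half the picture's height over the tangent of half this angle, whatever the lens; pixels are square), "cx", "cy" (the principal point, pixels), "dist" ([k1, k2, p1, p2, k3] as OpenCV has them; the pictures are not rectified), "rvec" (rotation vector, rad) and "tvec" (3), from world to camera coordinates, as OpenCV has them; the wrist camera has in their place "tool_from_camera" (4x4, takes a point from camera to tool coordinates, whose origin is the TCP and whose axes are the flange's). Camera axes: x right, y down, z forward; pixel columns grow to the right and rows downward; lengths in mm; the calibration is good to about 2 mm. A picture is of the moment at which its call begins: read the wrist's pose just before it. calibration takes no time and is no camera call.
- r.hand_in(): hands the job in; it is judged then, once.
The state is a dict: "time": time; "joint_pos": joint angles; "qd": joint speeds; "joint_efforts": joint torques, N m; "tool_pos": TCP position; "tcp_rot": TCP orientation; "ft_force": force on the tool from outside, world axes, zero at the start; "wrist_torque": the same for the moment, N m; "finger_gap": finger opening in mm; "grip_force": force on a finger pad.
Only numpy, scipy, OpenCV 4.12 (cv2) and the standard library are available. Lean on these libraries where they do the work, as an engineer would, in place of code of your own. Each camera call takes 0.05 s, during which the arm holds its last target. There are 200 camera calls.

TASK

Tip all five wooden beads out of the smallest dark wooden vessel into the plywood tray, and nest the set: the middle vessel standing upright on the floor of the largest bowl, and the emptied smallest one upright on the floor of the middle one. Leave the largest bowl about where it stands, and do not shift the mallet, the gouge or the wax jar.

Things in the scene. Friction and masses are not known exactly. Their poses are not given: they have to be found in the camera images.
- large: largest of three round, open, dark wooden vessels of one set: a wide bowl, rim 160 mm across outside, 55 mm high, foot 118 mm across, wall 7 mm, floor 8 mm thick (inside 104 mm across at the floor, 146 mm at the rim). Loose, about 450 g. Origin: centre of its underside; z up.
- medium: middle vessel of the set: a deep bowl with nearly straight sides, rim 104 mm across outside, foot 88 mm across, 70 mm high, wall 8 mm, floor 8 mm thick (inside 72 mm across at the floor, 88 mm at the rim). Loose, empty, about 200 g; can be pinched by its wall. Origin: centre of its underside; z up.
- small: smallest vessel of the set: a tall beaker, rim 68 mm across outside, foot 52 mm across, 90 mm high, wall 5 mm, floor 8 mm thick. Loose, about 110 g; at the start it stands on the bench with the five wooden beads in it. Origin: centre of its underside; z up.
- tray: plywood parts tray, open on top, fixed to the bench, 160 x 130 x 50 mm (its x, y, z), wall and floor about 6 mm. Origin: centre of its underside; z up.
- bead1_center (a point): centre of one of five loose, pale turned wooden beads (balls), 17 mm across, 10 g, in the smallest vessel at the start.
- bead2_center (a point): centre of one of five loose, pale turned wooden beads (balls), 17 mm across, 10 g, in the smallest vessel at the start.
- bead3_center (a point): centre of one of five loose, pale turned wooden beads (balls), 17 mm across, 10 g, in the smallest vessel at the start.
- bead4_center (a point): centre of one of five loose, pale turned wooden beads (balls), 17 mm across, 10 g, in the smallest vessel at the start.
- bead5_center (a point): centre of one of five loose, pale turned wooden beads (balls), 17 mm across, 10 g, in the smallest vessel at the start.
- wax: loose closed glass jar of wax, bystander, 52 mm across, 55 mm high. Origin: centre of its underside; z up.
- gouge: loose carving gouge lying on the bench, bystander, 26 mm high: wooden handle towards its -x (from x -118 mm), steel blade to x +126 mm, 24 mm wide. Origin on the bench between handle and blade.
- mallet: loose wooden mallet lying on the bench, bystander: head 70 x 120 x 60 mm centred at x +60 mm, handle 26 mm wide along x to x -140 mm. Origin on the bench.
- relief: fixed carved block, bystander, 100 x 140 mm, 53 mm high with its bosses. Origin: centre of its underside; z up.
- stone: fixed sharpening stone in its wooden base, bystander, 75 x 110 mm, 36 mm high. Origin: centre of its underside; z up.
- pot: fixed white pot of upright chisels, bystander, 90 mm across, 210 mm high with the chisels. Origin: centre of its underside; z up.
Not all that is in view belongs to the job. Leave any purple or turquoise look-alike of the large alone.

How it is judged (in metres and radians):
On the way:
1. all five wooden beads lie in the tray (x of bead1_center in the frame of tray between -0.078 and 0.078 m and y of bead1_center in the frame of tray between -0.063 and 0.063 m and z of each of bead1_center, bead2_center, bead3_center, bead4_center, bead5_center in the frame of tray below 0.045 m and x of bead2_center in the frame of tray between -0.078 and 0.078 m and y of bead2_center in the frame of tray between -0.063 and 0.063 m and x of bead3_center in the frame of tray between -0.078 and 0.078 m and y of bead3_center in the frame of tray between -0.063 and 0.063 m and x of bead4_center in the frame of tray between -0.078 and 0.078 m and y of bead4_center in the frame of tray between -0.063 and 0.063 m and x of bead5_center in the frame of tray between -0.078 and 0.078 m and y of bead5_center in the frame of tray between -0.063 and 0.063 m), for 0.2 s.
At the end, for the whole second after the job is handed in: All five beads are in the tray; the middle vessel stands on the floor of the largest and the smallest on the floor of the middle one (each foot 4 to 12 mm above the foot of the vessel round it, centres within 16 mm, upright within 0.1 rad, at rest), and the largest stands upright on the bench (all of step 1 and z of medium in the frame of large between 0.004 and 0.012 m and horizontal distance between medium and large below 0.016 m and angle between each of medium, small, large's own z axis and vertical below 0.1 rad and linear speed of each of medium, small below 0.03 m/s and z of small in the frame of medium between 0.004 and 0.012 m and horizontal distance between small and medium below 0.016 m and height (world z) of large below 0.006 m); the robot touches nothing.
It fails at once if the wax is shifted by more than 30 mm (distance of wax from where it was at the start of the episode above 0.03 m).
It fails at once if the gouge is shifted by more than 30 mm (distance of gouge from where it was at the start of the episode above 0.03 m).
It fails at once if the mallet is shifted by more than 30 mm (distance of mallet from where it was at the start of the episode above 0.03 m).
It fails at once if the largest bowl is shifted by more than 60 mm (distance of large from where it was at the start of the episode above 0.06 m).
It also fails if it takes over 72 s, if anything falls off the work surface, if the arm or the gripper's body presses on something with over 40 N, if the wrist force passes 120 N, or if a joint passes its speed limit or range.

## Working session

There is one attempt and no reset: what is moved stays moved. The work goes in short steps, Python scripts to look and compute and a shell command to move; the robot and the scene stay as the last step left them, time stands still between calls to the robot, and variables do not carry over. Pictures are saved under pics/ and viewed, at most 10 in all, crops included, and the job is handed in when it is done.

```bash
mkdir -p pics; cat > h.py <<'E'
import numpy as np, cv2
from bench import r
from scipy.spatial.transform import Rotation as R
def K(c,h=384):
    f=h/2/np.tan(np.radians(c['vfov'])/2); return np.array([[f,0,c['cx']],[0,f,c['cy']],[0,0,1.]])
def pose(name,s=None):
    c=r.calibration(name)
    if name=='wrist':
        T=np.eye(4); T[:3,:3]=R.from_euler('xyz',s['tcp_rot'],degrees=True).as_matrix(); T[:3,3]=s['tool_pos']
        return c,T@np.array(c['tool_from_camera'])
    Rm=cv2.Rodrigues(np.array(c['rvec'],float))[0]; T=np.eye(4); T[:3,:3]=Rm.T; T[:3,3]=-Rm.T@np.array(c['tvec'],float).ravel()
    return c,T
def rays(name,px,s=None):
    c,T=pose(name,s); u=cv2.undistortPoints(np.array(px,float).reshape(-1,1,2),K(c),np.array(c['dist'],float)).reshape(-1,2)
    return T[:3,3],np.c_[u,np.ones(len(u))]@T[:3,:3].T
def onplane(name,px,z,s=None):
    o,d=rays(name,px,s); return o+d*((z-o[2])/d[:,2])[:,None]
def cloud(name,D,s=None):
    h,w=D.shape; g=np.stack(np.meshgrid(np.arange(w),np.arange(h)),-1).reshape(-1,2)
    o,d=rays(name,g,s); P=o+d*D.reshape(-1,1); P[D.ravel()==0]=np.nan; return P.reshape(h,w,3)
E
python3 - <<'E'
from h import *
s=r.sense(); print(s['tool_pos'],s['tcp_rot'],s['finger_gap'],s['time'])
for n in('scene','top'):
    p,D=r.snapshot(n); cv2.imwrite(f'pics/{n}0.png',p); np.save(f'{n}0.npy',D); print(n,pose(n)[1][:3,3],pose(n)[1][:3,2])
E
```

```text
[255.72562364 542.22073332 249.23965153] [-1.79895610e+02 -1.04325072e-02  1.54742413e+02] 85.23040261017485 0.0
scene [1274.8652856  1178.55366195 1023.7599433 ] [-0.45857355 -0.65701519 -0.59836555]
top [ 296.29803116  129.67727118 1150.47072927] [ 1.90035602e-01 -1.40239447e-05 -9.81777200e-01]
```

View pics/top0.png

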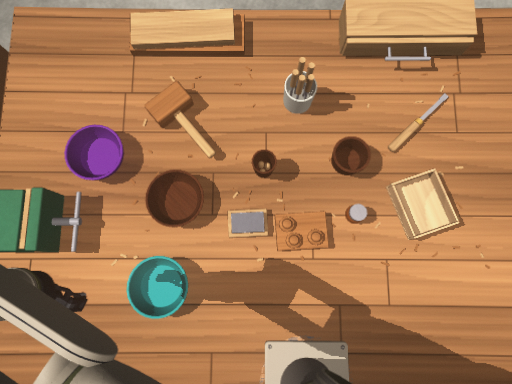

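View pics/scene0.png

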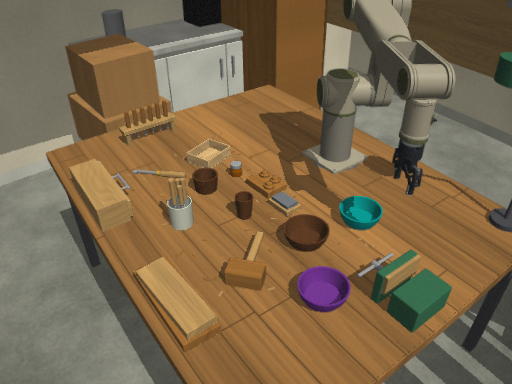

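Top view: the dark brown large bowl is at (174,198), with look-alikes in purple at (95,152) and turquoise at (157,287). The medium vessel is at (350,156), and the small one with beads at (263,163). The tray is at (425,205), the pot at (300,92), the relief at (300,231), the stone at (248,222), the wax jar at (358,213), the mallet at (180,110) and the gouge at (418,125). By description I choose the brown ones. Next I measure rims and check them in a crop.

```bash
python3 - <<'E'
from h import *
p=cv2.imread('pics/top0.png'); D=np.load('top0.npy'); P=cloud('top',D)
from scipy.optimize import least_squares
def rim(name,cx,cy,w,h,rad):
    Q=P[cy-w:cy+w,cx-w:cx+w].reshape(-1,3); Q=Q[np.abs(Q[:,2]-h)<5]
    f=least_squares(lambda v:np.hypot(Q[:,0]-v[0],Q[:,1]-v[1])-v[2],[*np.median(Q[:,:2],0),rad],loss='soft_l1')
    print(name,len(Q),f.x.round(1),'z',np.median(Q[:,2]).round(1),'rms',np.sqrt(np.mean(f.fun**2)).round(1))
rim('large',174,198,36,55,76); rim('med',350,156,26,70,48); rim('small',263,163,20,90,31)
for n,x,y,w in(('tray',425,205,45),('wax',358,213,14),('pot',300,88,34),('relief',300,231,34),('stone',248,222,24),('mallet',180,118,46),('gouge',418,125,36)):
    Q=P[y-w:y+w,x-w:x+w].reshape(-1,3); Q=Q[Q[:,2]>12]
    (c,sz,a)=cv2.minAreaRect(Q[Q[:,2]>(40 if n=='tray' else 12),:2].astype(np.float32))
    print(n,np.round(c,0),np.round(sz,0),round(a,1),'zmax',np.nanmax(Q[:,2]).round(0), 'bb',Q.min(0).round(0),Q.max(0).round(0), [tuple(map(int,b)) for b in cv2.boxPoints((c,sz,a))])
cv2.imwrite('pics/crop0.png',cv2.resize(p[100:250,130:470],None,fx=2.3,fy=2.3,interpolation=cv2.INTER_CUBIC))
E
```

```text
large 460 [480.5 352.7  75.3] z 53.7 rms 2.2
med 325 [ 601.3 -128.2   47.8] z 68.7 rms 2.6
small 144 [574.2 110.9  31. ] z 88.5 rms 1.6
tray [ 472. -327.] [162. 134.] 19.0 zmax 56.0 bb [ 375. -413.   12.] [ 568. -240.   56.] [(373, -289), (417, -416), (570, -363), (526, -236)]
wax [ 443. -141.] [47. 49.] 57.7 zmax 60.0 bb [ 417. -166.   12.] [ 467. -118.   60.] [(409, -148), (450, -174), (475, -134), (434, -108)]
pot [786.  12.] [88. 85.] 52.1 zmax 206.0 bb [742. -33.  12.] [831.  55. 206.] [(725, 2), (792, -49), (846, 20), (779, 72)]
relief [399.  19.] [169. 114.] 90.0 zmax 56.0 bb [342. -66.  12.] [456. 103.  56.] [(342, -65), (455, -65), (456, 103), (342, 103)]
stone [417. 155.] [ 75. 110.] 3.3 zmax 42.0 bb [377. 100.  12.] [456. 209.  42.] [(376, 207), (382, 98), (457, 102), (451, 212)]
mallet [697. 329.] [237. 120.] 40.2 zmax 67.0 bb [600. 247.  12.] [818. 448.  67.] [(567, 298), (644, 207), (825, 360), (748, 451)]
gouge [ 712. -337.] [ 23. 231.] 43.5 zmax 27.0 bb [ 628. -425.   12.] [ 790. -249.   27.] [(624, -261), (783, -429), (800, -413), (641, -245)]
```

View pics/crop0.png

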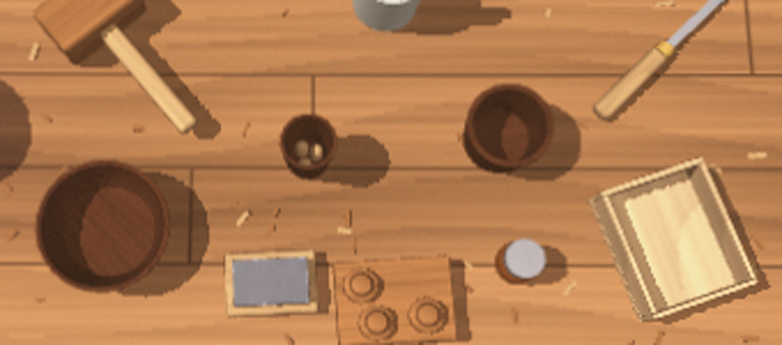

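Crop: five pale beads are visible in the small beaker at about (308,150). The medium is empty at (508,128) and the large empty at (102,225). Radii and rim heights agree with the given sizes, so I go for the medium first, with a pinch on its near wall. First a planner that prints the rows I then type.

```bash
cat >> h.py <<'E'
def frame(phi,down,y_rad=True,tang=1):
    """tool z points outward along azimuth phi, 'down' deg below horizontal; y radial (pinch) or tangential"""
    a,b=np.radians([phi,down]); u=np.array([np.cos(a),np.sin(a),0]); k=np.array([0,0,1.]); z=np.cos(b)*u-np.sin(b)*k
    t=np.array([-u[1],u[0],0])*tang
    y=np.sin(b)*u+np.cos(b)*k if y_rad else t
    return np.c_[np.cross(y,z),y,z]
def now():
    s=r.sense(); return np.array(s['tool_pos']),R.from_euler('xyz',s['tcp_rot'],degrees=True).as_matrix()
def plan(p0,R0,p1,R1,n,claw,show=True):
    p,Rm=np.array(p0,float),np.array(R0); rv=R.from_matrix(R0.T@R1).as_rotvec(); out=[]
    for i in range(1,n+1):
        pt=p0+(np.array(p1)-p0)*i/n; Rt=R0@R.from_rotvec(rv*i/n).as_matrix()
        t=np.round(Rm.T@(pt-p)); w=np.round(R.from_matrix(Rm.T@Rt).as_rotvec(degrees=True)*2)/2
        p=p+Rm@t; Rm=Rm@R.from_rotvec(w,degrees=True).as_matrix(); out.append([*(t/1000),*w,claw])
    if show:
        for k in range(0,n,8): print('[['+'],['.join(','.join(f'{v:g}' for v in o) for o in out[k:k+8])+']]')
        print('end',p.round(1),'goal',np.round(p1,1))
    return p,Rm
E
python3 - <<'E'
from h import *
print(r.tip_reach)
p,M=now(); phi=np.degrees(np.arctan2(-128.2,601.3)); u=np.array([np.cos(np.radians(phi)),np.sin(np.radians(phi)),0])
T=np.array([601.3,-128.2,0])-47*u; F=frame(phi,83)
p,M=plan(p,M,T+[0,0,170],F,24,.04)
E
```

```text
19.0
[[-0.023,-0.02,0.003,-0.5,-0,3,0.04],[-0.024,-0.018,0.004,-0,-0.5,3.5,0.04],[-0.025,-0.017,0.003,-0.5,-0,3,0.04],[-0.026,-0.015,0.003,-0,-0.5,3.5,0.04],[-0.027,-0.014,0.004,-0.5,0,3,0.04],[-0.027,-0.013,0.003,-0,-0,3,0.04],[-0.028,-0.011,0.003,-0.5,-0.5,3.5,0.04],[-0.029,-0.009,0.004,-0,-0,3,0.04]]
[[-0.029,-0.008,0.003,-0.5,-0.5,3.5,0.04],[-0.03,-0.006,0.004,-0,0,3,0.04],[-0.03,-0.005,0.004,-0.5,-0,3,0.04],[-0.03,-0.003,0.003,-0,-0.5,3.5,0.04],[-0.03,-0.001,0.004,-0.5,-0,3,0.04],[-0.03,0,0.004,-0,-0.5,3,0.04],[-0.03,0.002,0.005,-0,0,3.5,0.04],[-0.03,0.004,0.004,-0.5,-0,3,0.04]]
[[-0.03,0.005,0.004,-0.5,-0.5,3.5,0.04],[-0.029,0.007,0.005,-0,-0,3,0.04],[-0.029,0.009,0.004,-0.5,-0.5,3,0.04],[-0.028,0.01,0.005,0,0,3.5,0.04],[-0.027,0.012,0.005,-0,-0,3,0.04],[-0.027,0.013,0.005,-0.5,-0.5,3.5,0.04],[-0.027,0.015,0.005,-0,-0,3,0.04],[-0.025,0.016,0.005,-0.5,-0,3,0.04]]
end [ 555.7 -118.6  170.2] goal [ 555.3 -118.4  170. ]
```

```bash
python3 -m handwheel '[[-0.023,-0.02,0.003,-0.5,0,3,0.04],[-0.024,-0.018,0.004,0,-0.5,3.5,0.04],[-0.025,-0.017,0.003,-0.5,0,3,0.04],[-0.026,-0.015,0.003,0,-0.5,3.5,0.04],[-0.027,-0.014,0.004,-0.5,0,3,0.04],[-0.027,-0.013,0.003,0,0,3,0.04],[-0.028,-0.011,0.003,-0.5,-0.5,3.5,0.04],[-0.029,-0.009,0.004,0,0,3,0.04]]' 40
python3 -m handwheel '[[-0.029,-0.008,0.003,-0.5,-0.5,3.5,0.04],[-0.03,-0.006,0.004,0,0,3,0.04],[-0.03,-0.005,0.004,-0.5,0,3,0.04],[-0.03,-0.003,0.003,0,-0.5,3.5,0.04],[-0.03,-0.001,0.004,-0.5,0,3,0.04],[-0.03,0,0.004,0,-0.5,3,0.04],[-0.03,0.002,0.005,0,0,3.5,0.04],[-0.03,0.004,0.004,-0.5,0,3,0.04]]'
python3 -m handwheel '[[-0.03,0.005,0.004,-0.5,-0.5,3.5,0.04],[-0.029,0.007,0.005,0,0,3,0.04],[-0.029,0.009,0.004,-0.5,-0.5,3,0.04],[-0.028,0.01,0.005,0,0,3.5,0.04],[-0.027,0.012,0.005,0,0,3,0.04],[-0.027,0.013,0.005,-0.5,-0.5,3.5,0.04],[-0.027,0.015,0.005,0,0,3,0.04],[-0.025,0.016,0.005,-0.5,0,3,0.04]]'
python3 - <<'E'
from h import *
s=r.sense(); print(s['joint_pos'],s['tool_pos'],s['finger_gap'])
s=r.sense(); im,D=r.snapshot('wrist'); cv2.imwrite('pics/w1.png',im); P=cloud('wrist',D,s).reshape(-1,3)
Q=P[(abs(P[:,2]-70)<4)&(np.hypot(P[:,0]-601,P[:,1]+128)<62)]
from scipy.optimize import least_squares
f=least_squares(lambda v:np.hypot(Q[:,0]-v[0],Q[:,1]-v[1])-v[2],[601,-128,48],loss='soft_l1'); print(len(Q),f.x,np.median(Q[:,2]))
p,M=now(); phi=np.degrees(np.arctan2(-128.2,601.3)); u=np.array([np.cos(np.radians(phi)),np.sin(np.radians(phi)),0])
F=frame(phi,83); print('ang err',R.from_matrix(M.T@F).as_rotvec(degrees=True))
c=np.array([f.x[0],f.x[1],0]) if len(Q)>40 else np.array([601.3,-128.2,0])
plan(p,M,c-47*u+[0,0,63],F,6,.04)
E
```

```text
time: 0.77
tool_pos: [356.0, 321.3, 223.0]
tcp_rot: [177.7, 1.0, 129.1]
ft_force: [0.2, 1.7, -0.4]
finger_gap: 39.7
grip_force: 0.0
time: 1.43
tool_pos: [455.8, 100.8, 196.1]
tcp_rot: [175.3, 0.9, 103.5]
ft_force: [1.0, 0.2, 0.5]
finger_gap: 40.1
grip_force: 0.0
time: 2.1
tool_pos: [556.1, -119.6, 169.8]
tcp_rot: [173.0, -0.3, 78.0]
ft_force: [0.4, 0.2, -0.6]
finger_gap: 40.0
grip_force: 0.0
[-17.92223212  -0.71697365 102.58961191   1.06553588  71.20857391
  -6.19416895] [ 556.1036922  -119.6455164   169.80765398] 40.04227183107623
3234 [ 603.74525119 -128.13871122   47.05298343] 70.31007931633192
ang err [ 0.1134294  -0.14808161 -0.31001241]
[[0.001,-0.002,0.018,0,-0,-0,0.04],[0.001,-0.003,0.017,0,-0,-0,0.04],[0.001,-0.002,0.018,0,-0,-0,0.04],[0,-0.002,0.017,0,-0,-0,0.04],[0.001,-0.003,0.018,0,-0,-0.5,0.04],[0.001,-0.002,0.018,0,-0,0,0.04]]
end [ 557.7 -118.5   62.5] goal [ 557.8 -118.3   63. ]
```

View pics/w1.png

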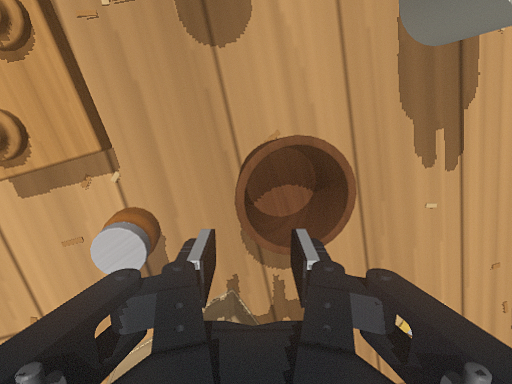

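The wrist view shows the medium rim at (295,193), with its near wall at about (240,195) lying between the fingers at (200,260) and (305,255). The wax at (125,240) is well clear, and the rim fit agrees with the top view within 2.5 mm. Next I descend and pinch.

```bash
python3 -m handwheel '[[0.001,-0.002,0.018,0,0,0,0.04],[0.001,-0.003,0.017,0,0,0,0.04],[0.001,-0.002,0.018,0,0,0,0.04],[0,-0.002,0.017,0,0,0,0.04],[0.001,-0.003,0.018,0,0,0,0.04],[0.001,-0.002,0.017,0,0,0,0.04],[0,0,0,0,0,0,0.04]]'
python3 -m handwheel '[[0,0,0,0,0,0,0.004],[0,0,0,0,0,0,0.004],[0,0,0,0,0,0,0.004],[0,0,0,0,0,0,0.004],[0,0,0,0,0,0,0.004],[0,0,0,0,0,0,0.004]]' 60
python3 - <<'E'
from h import *
p,M=now(); print(p)
p,M=plan(p,M,p+[0,0,120],M,6,.002)
phi=np.degrees(np.arctan2(352.7,480.5)); u=np.array([np.cos(np.radians(phi)),np.sin(np.radians(phi)),0])
plan(p,M,np.array([480.5,352.7,p[2]-10])-47*u,frame(phi,83),24,.002)
E
```

```text
time: 2.73
tool_pos: [552.8, -111.3, 59.9]
tcp_rot: [173.4, -0.3, 78.2]
ft_force: [-1.9, 0.9, -0.5]
finger_gap: 39.7
grip_force: 0.0
time: 3.23
tool_pos: [557.0, -112.9, 65.9]
tcp_rot: [172.8, -0.3, 78.2]
ft_force: [-0.9, -1.6, 4.8]
finger_gap: 8.1
grip_force: 61.3
[ 556.96429516 -112.94575478   65.93517283]
[[0,0.002,-0.02,0,0,0,0.002],[0,0.003,-0.02,0,0,0,0.002],[0,0.002,-0.02,0,0,0,0.002],[0,0.003,-0.019,0,0,0,0.002],[0,0.002,-0.02,0,0,0,0.002],[0.001,0.003,-0.02,0,0,0,0.002]]
end [ 557.1 -112.5  185.9] goal [ 557.  -112.9  185.9]
[[0.017,-0.008,-0.001,0,0,-2,0.002],[0.017,-0.008,-0,0,0.5,-2,0.002],[0.017,-0.007,-0.001,0,0,-2,0.002],[0.018,-0.007,0,0,0.5,-2,0.002],[0.018,-0.006,-0,0,0,-2,0.002],[0.018,-0.005,-0,0,0.5,-2,0.002],[0.018,-0.005,-0.001,0,0,-2,0.002],[0.019,-0.004,0,0,0.5,-2,0.002]]
[[0.018,-0.004,0,0,0,-2,0.002],[0.019,-0.002,0,0,0.5,-2,0.002],[0.019,-0.002,0.001,0,0,-2,0.002],[0.018,-0.002,-0,0,0.5,-2,0.002],[0.019,-0.001,0,0,0,-2,0.002],[0.019,0,0.001,0,0.5,-2,0.002],[0.019,0.001,0,0,0,-2,0.002],[0.019,0.001,0.001,0,0.5,-2,0.002]]
[[0.018,0.002,0.001,0,0,-2,0.002],[0.019,0.002,0,0,0.5,-2,0.002],[0.019,0.003,0.001,0,0,-2,0.002],[0.018,0.004,0.001,0,0.5,-2,0.002],[0.018,0.004,0.001,0,0,-2,0.002],[0.018,0.005,0.001,0,0.5,-2,0.002],[0.018,0.006,0.001,0,0,-2,0.002],[0.018,0.006,0.002,0,0.5,-2,0.002]]
end [442.5 324.6 175.4] goal [442.6 324.9 175.9]
```

```bash
python3 -m handwheel '[[0,0.001,-0.01,0,0,0,0.002],[0,0.002,-0.02,0,0,0,0.002],[0,0.003,-0.02,0,0,0,0.002],[0,0.002,-0.02,0,0,0,0.002],[0,0.003,-0.02,0,0,0,0.002],[0,0.002,-0.02,0,0,0,0.002],[0,0.001,-0.01,0,0,0,0.002],[0,0,0,0,0,0,0.002]]'
python3 -m handwheel '[[0.01,-0.004,-0.001,0,0,-1,0.002],[0.017,-0.008,0,0,0.5,-2,0.002],[0.017,-0.007,-0.001,0,0,-2,0.002],[0.018,-0.007,0,0,0.5,-2,0.002],[0.018,-0.006,0,0,0,-2,0.002],[0.018,-0.005,0,0,0.5,-2,0.002],[0.018,-0.005,-0.001,0,0,-2,0.002],[0.019,-0.004,0,0,0.5,-2,0.002]]'
python3 -m handwheel '[[0.018,-0.004,0,0,0,-2,0.002],[0.019,-0.002,0,0,0.5,-2,0.002],[0.019,-0.002,0.001,0,0,-2,0.002],[0.018,-0.002,0,0,0.5,-2,0.002],[0.019,-0.001,0,0,0,-2,0.002],[0.019,0,0.001,0,0.5,-2,0.002],[0.019,0.001,0,0,0,-2,0.002],[0.019,0.001,0.001,0,0.5,-2,0.002]]'
python3 -m handwheel '[[0.018,0.002,0.001,0,0,-2,0.002],[0.019,0.002,0,0,0.5,-2,0.002],[0.019,0.003,0.001,0,0,-2,0.002],[0.018,0.004,0.001,0,0.5,-2,0.002],[0.018,0.004,0.001,0,0,-2,0.002],[0.018,0.005,0.001,0,0.5,-2,0.002],[0.012,0.004,0.001,0,0,-1.5,0.002],[0.006,0.003,0.001,0,0,-1,0.002]]'
python3 -m handwheel '[[0,0,0,0,0,0,0.002],[0,0,0,0,0,0,0.002],[0,0,0,0,0,0,0.002],[0,0,0,0,0,0,0.002]]'
python3 - <<'E'
from h import *
s=r.sense(); im,D=r.snapshot('top'); cv2.imwrite('pics/t2.png',cv2.resize(im[110:310,60:320],None,fx=3,fy=3)); np.save('t2.npy',D); cv2.imwrite('t2full.png',im)
s=r.sense();iw,Dw=r.snapshot('wrist'); cv2.imwrite('pics/w2.png',iw); np.save('w2.npy',Dw)
import json; json.dump({k:np.array(v).tolist() for k,v in s.items()},open('s2.json','w'))
print(s['tool_pos'],s['tcp_rot'],s['joint_pos'])
E
```

```text
time: 3.9
tool_pos: [556.6, -113.2, 188.8]
tcp_rot: [172.7, -0.3, 78.2]
ft_force: [1.3, -0.7, -1.9]
finger_gap: 7.7
grip_force: 60.4
time: 4.57
tool_pos: [519.8, 27.6, 181.1]
tcp_rot: [173.1, -0.4, 93.4]
ft_force: [-0.3, -0.7, -2.2]
finger_gap: 7.5
grip_force: 60.5
time: 5.23
tool_pos: [484.3, 173.8, 177.9]
tcp_rot: [173.0, -0.4, 109.6]
ft_force: [-0.2, 0.2, -2.7]
finger_gap: 7.8
grip_force: 60.5
time: 5.9
tool_pos: [454.1, 301.7, 175.3]
tcp_rot: [172.9, -0.1, 124.2]
ft_force: [0.5, 0.5, -2.6]
finger_gap: 7.6
grip_force: 60.4
time: 6.23
tool_pos: [456.0, 299.8, 177.0]
tcp_rot: [172.8, -0.1, 123.9]
ft_force: [0.7, 0.0, -2.2]
finger_gap: 8.1
grip_force: 60.5
[456.06409086 299.82386846 177.10546454] [ 1.72745513e+02 -6.39556521e-02  1.23919335e+02] [ 27.37354938  -4.98718897 105.94445707   0.93437087  71.84446483
  -6.77703809]
```

View pics/t2.png

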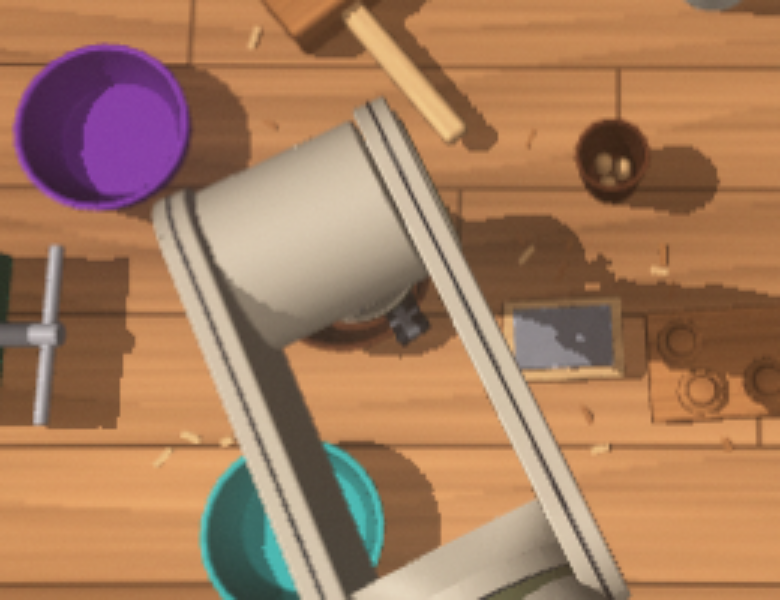

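View pics/w2.png

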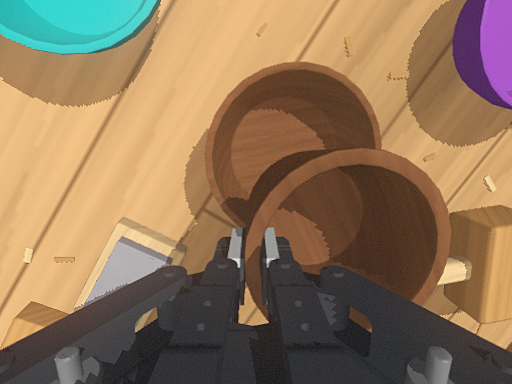

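The wrist view shows the medium held by its wall, its rim centred at about (348,240), and the large bowl below at (295,145). The top crop shows the arm over the large bowl with the small beaker undisturbed. From the wrist depth I now fit both rims and the medium's tilt.

```bash
python3 - <<'E'
from h import *
import json
from scipy.optimize import least_squares
s=json.load(open('s2.json')); D=np.load('w2.npy'); P=cloud('wrist',D,s)
def circ(Q,g):
    f=least_squares(lambda v:np.hypot(Q[:,0]-v[0],Q[:,1]-v[1])-v[2],g,loss='soft_l1'); return f.x
H=P.reshape(-1,3)
Q=H[(abs(H[:,2]-55)<3)&(np.hypot(H[:,0]-480,H[:,1]-352)<95)&(np.hypot(H[:,0]-480,H[:,1]-352)>55)]; L=circ(Q,[480,352,76]); print('large',len(Q),L,np.median(Q[:,2]))
# medium rim: high points in picture region of bowl
B=P[140:330,270:460].reshape(-1,3); print('z pct',np.nanpercentile(B[:,2],[50,90,95,98,99.5]))
top=np.nanpercentile(B[:,2],97)
Q=B[B[:,2]>top-10]
ok=np.ones(len(Q),bool)
for _ in range(4):
    A=np.c_[Q[:,:2],np.ones(len(Q))]; c=np.linalg.lstsq(A[ok],Q[ok,2],rcond=None)[0]; res=Q[:,2]-A@c; ok=abs(res)<3
print('plane tilt deg',np.degrees(np.arctan(c[:2])),ok.sum()); Mx=circ(Q[ok],[500,320,48]); zc=c@[Mx[0],Mx[1],1]; print('medium',Mx,zc)
E
```

```text
large 3307 [483.98100334 354.29365232  75.44543312] 55.23236871562119
z pct [163.40621235 230.84856776 237.21595824 241.06392805 243.11899562]
plane tilt deg [-16.63017498  30.34109569] 1906
medium [ 262745.51131487 -546346.43542077  606331.63230209] -398075.9415144542
```

```bash
python3 - <<'E'
from h import *
import json
from scipy.optimize import least_squares
s=json.load(open('s2.json')); D=np.load('w2.npy'); P=cloud('wrist',D,s); im=cv2.imread('pics/w2.png').astype(int)
br=(im[...,2]-im[...,0]>35)&(P[...,2]>165)&(P[...,2]<200); br[:,:262]=0; br[:140]=0; br[:,460:]=0; br[330:]=0
Q=P[br]; print(len(Q),np.percentile(Q[:,2],[2,50,98]))
cc=Q.mean(0)[:2]
# rim = highest ring: keep points with local top by azimuth bins
ang=np.degrees(np.arctan2(Q[:,1]-cc[1],Q[:,0]-cc[0]))//6; T=[]
for a in np.unique(ang):
    q=Q[ang==a]; q=q[q[:,2]>np.percentile(q[:,2],97)-2.5]; T.append(q.mean(0))
T=np.array(T); ok=np.ones(len(T),bool)
for _ in range(5):
    A=np.c_[T[:,:2],np.ones(len(T))]; c=np.linalg.lstsq(A[ok],T[ok,2],rcond=None)[0]; res=abs(T[:,2]-A@c); ok=res<max(1.5,np.median(res)*2)
f=least_squares(lambda v:np.hypot(T[ok,0]-v[0],T[ok,1]-v[1])-v[2],[*cc,48],loss='soft_l1').x
print('bins',len(T),ok.sum(),'tilt xy deg',np.degrees(np.arctan(c[:2])),'centre',f,'z',c@[f[0],f[1],1])
E
```

```text
9205 [166.07375556 180.96066837 183.50882914]
bins 49 47 tilt xy deg [0.89448398 0.09274181] centre [493.4905532  327.68273738  46.90302401] z 181.86554173713006
```

```bash
python3 - <<'E'
from h import *
p,M=now(); d=np.array([-9.5,26.6,0])
q,N=plan(p,M,p+d,M,3,.002); plan(q,N,p+d+[0,0,-100],M,7,.002); print('1mm down=',M.T@[0,0,-10])
E
```

```text
[[0.009,0.002,0,0,0,0,0.002],[0.009,0.003,0.001,0,0,0,0.002],[0.009,0.002,-0,0,0,0,0.002]]
end [446.9 326.3 177.1] goal [446.6 326.5 177.2]
[[0,-0.002,0.014,0,0,0,0.002],[0,-0.002,0.014,0,0,0,0.002],[0,-0.001,0.014,0,0,0,0.002],[0,-0.002,0.015,0,0,0,0.002],[0,-0.002,0.014,0,0,0,0.002],[0,-0.002,0.014,0,0,0,0.002],[0,-0.002,0.014,0,0,0,0.002]]
end [446.5 326.2  77.3] goal [446.6 326.5  77.2]
1mm down= [-0.01198434 -1.26460618  9.91970905]
```

```bash
python3 -m handwheel '[[0.009,0.002,0,0,0,0,0.002],[0.009,0.003,0.001,0,0,0,0.002],[0.009,0.002,0,0,0,0,0.002],[0,0,0,0,0,0,0.002],[0,0,0,0,0,0,0.002]]'
python3 -m handwheel '[[0,-0.002,0.014,0,0,0,0.002],[0,-0.002,0.014,0,0,0,0.002],[0,-0.001,0.014,0,0,0,0.002],[0,-0.002,0.015,0,0,0,0.002],[0,-0.002,0.014,0,0,0,0.002],[0,-0.002,0.014,0,0,0,0.002],[0,-0.001,0.008,0,0,0,0.002],[0,0,0,0,0,0,0.002]]'
python3 -m handwheel '[[0,-0.001,0.004,0,0,0,0.002],[0,0,0.002,0,0,0,0.002],[0,0,0,0,0,0,0.002],[0,0,0,0,0,0,0.002]]'
python3 -m handwheel '[[0,0,0.002,0,0,0,0.002],[0,0,0.002,0,0,0,0.002],[0,0,0,0,0,0,0.002],[0,0,0,0,0,0,0.002]]'
```

```text
time: 6.75
tool_pos: [446.1, 327.7, 177.0]
tcp_rot: [172.7, -0.1, 124.1]
ft_force: [0.5, -0.9, -2.0]
finger_gap: 7.6
grip_force: 60.4
time: 7.42
tool_pos: [444.9, 326.0, 80.9]
tcp_rot: [173.0, -0.1, 124.0]
ft_force: [-1.0, -0.5, -2.4]
finger_gap: 7.8
grip_force: 60.4
time: 7.75
tool_pos: [446.6, 327.1, 77.9]
tcp_rot: [172.7, -0.1, 124.0]
ft_force: [-1.3, 0.8, -2.4]
finger_gap: 7.6
grip_force: 60.4
time: 8.08
tool_pos: [447.2, 327.3, 74.0]
tcp_rot: [172.7, -0.1, 124.0]
ft_force: [0.2, -2.0, 3.4]
finger_gap: 7.9
grip_force: 61.0
```

```bash
python3 -m handwheel '[[0,0,0,0,0,0,0.025],[0,0,0,0,0,0,0.025],[0,0,0,0,0,0,0.025],[0,0,0,0,0,0,0.025]]'
python3 -m handwheel '[[0,0,-0.01,0,0,0,0.025],[0,0,-0.015,0,0,0,0.025],[0,0,-0.02,0,0,0,0.025],[0,0,-0.03,0,0,0,0.03],[0,0,-0.03,0,0,0,0.06],[0,0,-0.02,0,0,0,0.084],[0,0,-0.01,0,0,0,0.084],[0,0,0,0,0,0,0.084]]'
python3 - <<'E'
from h import *
from scipy.optimize import least_squares
S=np.array([[7.471,85.268,87.261,255.978,542.661,250.292],[-.717,102.59,71.209,556.1,-119.65,169.8],[-4.987,105.944,71.844,456.06,299.82,177.1]])
s=r.sense(); S=np.r_[S,[[*s['joint_pos'][1:3],s['joint_pos'][4],*s['tool_pos']]]]
def fk(v,S):
    a,b,d,h,e=v; j=np.radians(S[:,:3]); q=j[:,0]; w=q+j[:,1]; t=w+j[:,2]
    return np.c_[a*np.sin(q)+b*np.sin(w)+d*np.sin(t), h+a*np.cos(q)+b*np.cos(w)+d*np.cos(t)]
tgt=np.c_[np.sqrt(S[:,3]**2+S[:,4]**2-55**2),S[:,5]]
f=least_squares(lambda v:np.r_[(fk(v,S)-tgt).ravel(),(v-[430,400,250,150,0])*.02],[430,400,250,150,0]); print('a b d h',f.x.round(0),'res',(fk(f.x,S)-tgt).ravel().round(1),s['joint_pos'])
a,b,d,h,_=f.x
def ik(rr,z,down):
    th=np.radians(90+down); W=np.array([np.sqrt(rr**2-55**2)-d*np.sin(th),z-h-d*np.cos(th)]); L=np.hypot(*W)
    c3=(L*L-a*a-b*b)/(2*a*b); j3=np.arccos(np.clip(c3,-1,1)); j2=np.arctan2(W[0],W[1])-np.arctan2(b*np.sin(j3),a+b*np.cos(j3)); return np.degrees([j2,j3,th-j2-j3]).round(0)
for rr,z,dn in((588,85,25),(480,135,25),(588,85,45),(510,165,45),(574,130,25),(574,130,0),(588,100,25)): print(rr,z,dn,ik(rr,z,dn))
p,M=now(); phi=np.degrees(np.arctan2(111.5,577)); 
for tg in(1,-1): print(tg,np.linalg.norm(R.from_matrix(M.T@frame(phi,25,False,tg)).as_rotvec(degrees=True)))
E
```

```text
time: 8.42
tool_pos: [446.5, 327.2, 73.2]
tcp_rot: [172.7, -0.1, 124.0]
ft_force: [-1.2, 0.6, 0.4]
finger_gap: 24.8
grip_force: 0.0
time: 9.08
tool_pos: [433.9, 318.2, 210.9]
tcp_rot: [172.4, -0.1, 124.0]
ft_force: [1.4, 0.2, -0.0]
finger_gap: 76.9
grip_force: 0.0
a b d h [339. 554. 241. 183.   0.] res [-0.4  1.4  0.4 -0.9  1.3 -0.7 -1.6  0.1] [ 30.4619208   -8.05376838 105.19219864   0.54117088  75.29184727
  -3.63566759]
588 85 25 [-14. 140. -11.]
480 135 25 [-55. 160.  10.]
588 85 45 [-13. 131.  17.]
510 165 45 [-37. 139.  33.]
574 130 25 [-23. 142.  -3.]
574 130 0 [-11. 146. -44.]
588 100 25 [-16. 140.  -9.]
1 87.66488523173075
-1 120.80145453378134
```

```bash
python3 - <<'E'
from h import *
p,M=now(); phi=np.degrees(np.arctan2(111.5,577))+90; F=frame(phi,30,False,-1)
print('rot',R.from_matrix(M.T@F).as_rotvec(degrees=True))
P=np.array([577,111.5,84])-110*F[:,2]; print(P)
p,M=plan(p,M,P+[0,0,65],F,20,.084)
E
```

```text
rot [-5.26130981 57.49045045 24.71856476]
[595.07429559  17.9675466  139.        ]
[[-0.017,-0.002,0,-0.5,3,1,0.084],[-0.017,-0.001,-0.001,-0,2.5,1.5,0.084],[-0.017,-0.001,-0.001,-0.5,3,1,0.084],[-0.017,-0.001,-0.003,-0,3,1.5,0.084],[-0.016,-0,-0.003,-0.5,3,1,0.084],[-0.017,-0,-0.004,-0,2.5,1.5,0.084],[-0.016,0,-0.005,-0.5,3,1,0.084],[-0.016,0.001,-0.006,-0,3,1.5,0.084]]
[[-0.016,0.002,-0.006,-0.5,3,1,0.084],[-0.015,0.001,-0.008,-0,2.5,1.5,0.084],[-0.015,0.002,-0.008,-0.5,3,1,0.084],[-0.015,0.002,-0.009,-0,3,1.5,0.084],[-0.013,0.003,-0.009,-0.5,3,1,0.084],[-0.014,0.003,-0.01,-0,2.5,1.5,0.084],[-0.013,0.003,-0.011,-0.5,3,1,0.084],[-0.012,0.004,-0.012,-0,3,1.5,0.084]]
[[-0.011,0.004,-0.012,-0.5,3,1,0.084],[-0.011,0.004,-0.012,-0,2.5,1,0.084],[-0.01,0.005,-0.013,-0.5,3,1.5,0.084],[-0.009,0.005,-0.014,-0.5,3,1,0.084]]
end [595.5  17.8 204.4] goal [595.1  18.  204. ]
```

```bash
python3 -m handwheel '[[-0.017,-0.002,0,-0.5,3,1,0.084],[-0.017,-0.001,-0.001,0,2.5,1.5,0.084],[-0.017,-0.001,-0.001,-0.5,3,1,0.084],[-0.017,-0.001,-0.003,0,3,1.5,0.084],[-0.016,0,-0.003,-0.5,3,1,0.084],[-0.017,0,-0.004,0,2.5,1.5,0.084],[-0.016,0,-0.005,-0.5,3,1,0.084],[-0.016,0.001,-0.006,0,3,1.5,0.084]]'
python3 -m handwheel '[[-0.016,0.002,-0.006,-0.5,3,1,0.084],[-0.015,0.001,-0.008,0,2.5,1.5,0.084],[-0.015,0.002,-0.008,-0.5,3,1,0.084],[-0.015,0.002,-0.009,0,3,1.5,0.084],[-0.013,0.003,-0.009,-0.5,3,1,0.084],[-0.014,0.003,-0.01,0,2.5,1.5,0.084],[-0.013,0.003,-0.011,-0.5,3,1,0.084],[-0.012,0.004,-0.012,0,3,1.5,0.084]]'
python3 -m handwheel '[[-0.011,0.004,-0.012,-0.5,3,1,0.084],[-0.011,0.004,-0.012,0,2.5,1,0.084],[-0.01,0.005,-0.013,-0.5,3,1.5,0.084],[-0.009,0.005,-0.014,-0.5,3,1,0.084],[0,0,0,0,0,0,0.084],[0,0,0,0,0,0,0.084],[0,0,0,0,0,0,0.084]]'
python3 - <<'E'
from h import *
from scipy.optimize import least_squares
s=r.sense(); im,D=r.snapshot('wrist'); t,Dt=r.snapshot('top'); 
cv2.imwrite('pics/w3.png',np.hstack([cv2.resize(im,(400,300)),cv2.resize(t,(400,300))])); P=cloud('wrist',D,s).reshape(-1,3)
print(s['joint_pos'].round(1),s['tool_pos'].round(1),s['tcp_rot'].round(1))
Q=P[(abs(P[:,2]-90)<2.5)&(np.hypot(P[:,0]-577,P[:,1]-111)<42)]
f=least_squares(lambda v:np.hypot(Q[:,0]-v[0],Q[:,1]-v[1])-v[2],[577,111,31.5],loss='soft_l1'); print('wrist small',len(Q),f.x,np.median(Q[:,2]))
np.save('w3.npy',D); Pt=cloud('top',Dt).reshape(-1,3)
for n,c,z,rr in(('large',(484,354),54,76),('med in large',(484,354),77,48),('small',(577,111),88.5,31)):
    Q=Pt[(abs(Pt[:,2]-z)<5)&(abs(np.hypot(Pt[:,0]-c[0],Pt[:,1]-c[1])-rr)<14)]
    f=least_squares(lambda v:np.hypot(Q[:,0]-v[0],Q[:,1]-v[1])-v[2],[*c,rr],loss='soft_l1'); print(n,len(Q),f.x.round(1),np.median(Q[:,2]).round(1))
E
```

```text
time: 9.75
tool_pos: [496.0, 196.5, 202.9]
tcp_rot: [172.3, -24.4, 116.9]
ft_force: [0.1, 0.3, -0.3]
finger_gap: 84.4
grip_force: 0.0
time: 10.42
tool_pos: [561.0, 75.9, 199.8]
tcp_rot: [176.1, -48.5, 107.5]
ft_force: [0.0, 0.5, 0.2]
finger_gap: 84.0
grip_force: 0.0
time: 11.0
tool_pos: [593.6, 17.5, 199.4]
tcp_rot: [-179.8, -59.9, 100.7]
ft_force: [-0.6, -0.2, -0.1]
finger_gap: 84.3
grip_force: 0.0
[-27.2  34.2  76.2  46.1 109.  -38.6] [593.6  17.5 199.4] [-179.8  -59.9  100.7]
wrist small 950 [578.33316934 110.16826734  31.06987435] 89.90451753467367
large 491 [480.3 352.7  75.1] 53.5
med in large 348 [482.6 351.6  47.3] 76.8
small 152 [574.1 110.8  30.9] 88.6
```

View pics/w3.png

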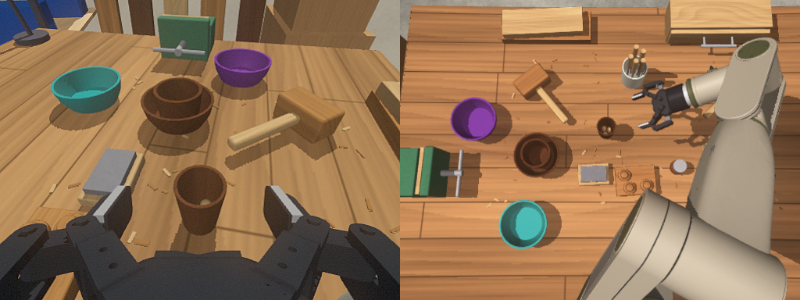

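The left panel (wrist) shows the small beaker between the open fingers at (202,195), with the medium nested in the large behind it at (178,100). The top fit puts the medium 2.5 mm off the large's centre with its rim 23 mm higher, so it is seated. Next I approach the small beaker.

```bash
python3 - <<'E'
from h import *
p,M=now(); phi=np.degrees(np.arctan2(110.5,578))+90; F=frame(phi,30,False,-1)
G=np.array([578,110.5,84.5]); p,M=plan(p,M,G-110*F[:,2],F,5,.085); plan(p,M,G,F,8,.085)
E
```

```text
[[-0.011,0,0.006,-0,0,0,0.085],[-0.01,0.001,0.006,-0,0,0,0.085],[-0.011,0,0.006,-0,0,0,0.085],[-0.011,0,0.006,-0,0,0,0.085],[-0.011,0.001,0.006,-0,0,0,0.085]]
end [596.1  17.1 139.1] goal [595.9  16.9 139.5]
[[0,-0,0.014,-0,0,0,0.085],[0,-0,0.013,-0,0,0,0.085],[0,-0,0.014,-0,0,0,0.085],[0,-0,0.014,-0,0,0,0.085],[0,-0,0.014,-0,0,0,0.085],[0,-0,0.013,-0,0,0,0.085],[0,-0,0.014,-0,0,0,0.085],[0.001,-0,0.014,-0,0,0,0.085]]
end [578.  111.   84.7] goal [578.  110.5  84.5]
```

```bash
python3 -m handwheel '[[-0.011,0,0.006,0,0,0,0.085],[-0.01,0.001,0.006,0,0,0,0.085],[-0.011,0,0.006,0,0,0,0.085],[-0.011,0,0.006,0,0,0,0.085],[-0.011,0.001,0.006,0,0,0,0.085],[0,0,0,0,0,0,0.085],[0,0,0,0,0,0,0.085]]'
python3 -m handwheel '[[0,0,0.014,0,0,0,0.085],[0,0,0.014,0,0,0,0.085],[0,0,0.014,0,0,0,0.085],[0,0,0.014,0,0,0,0.085],[0,0,0.014,0,0,0,0.085],[0,0,0,0,0,0,0.085],[0,0,0,0,0,0,0.085],[0,0,0,0,0,0,0.085]]'
python3 - <<'E'
from h import *
from scipy.optimize import least_squares
s=r.sense(); im,D=r.snapshot('wrist'); P=cloud('wrist',D,s).reshape(-1,3)
Q=P[(abs(P[:,2]-90)<2.5)&(np.hypot(P[:,0]-578,P[:,1]-111)<42)]
f=least_squares(lambda v:np.hypot(Q[:,0]-v[0],Q[:,1]-v[1])-v[2],[577,111,31.5],loss='soft_l1'); print('wrist small',len(Q),f.x,np.median(Q[:,2]))
p,M=now(); print(p,s['finger_gap']); c=np.array([*f.x[:2],84.5]); print('tool-frame offset',M.T@(c-p))
plan(p,M,c,M,4,.085)
E
```

```text
time: 11.68
tool_pos: [595.7, 16.5, 137.5]
tcp_rot: [-179.7, -60.0, 100.6]
ft_force: [-0.2, -0.3, 0.6]
finger_gap: 85.0
grip_force: 0.0
time: 12.35
tool_pos: [585.0, 75.7, 104.1]
tcp_rot: [180.0, -59.9, 100.9]
ft_force: [0.6, -0.3, -0.1]
finger_gap: 84.7
grip_force: 0.0
wrist small 2535 [578.43969714 110.1370101   30.93846278] 90.00435378915907
[585.3317747   75.27518639 104.288319  ] 84.73067407381741
tool-frame offset [ 0.72658941 -0.22769257 40.66749658]
[[0,-0,0.01,0,0,0,0.085],[0,-0,0.01,0,0,0,0.085],[0.001,-0,0.011,0,0,0,0.085],[-0,-0,0.01,0,0,0,0.085]]
end [578.6 110.6  84.6] goal [578.4 110.1  84.5]
```

```bash
python3 -m handwheel '[[0,0,0.01,0,0,0,0.085],[0,0,0.01,0,0,0,0.085],[0.001,0,0.01,0,0,0,0.085],[0,0,0.01,0,0,0,0.085],[0,0,0,0,0,0,0.085],[0,0,0,0,0,0,0.085]]'
python3 -m handwheel '[[0,0,0,0,0,0,0.06],[0,0,0,0,0,0,0.06],[0,0,0,0,0,0,0.06],[0,0,0,0,0,0,0.06],[0,0,0,0,0,0,0.06]]' 50
python3 - <<'E'
from h import *
p,M=now(); print(p)
# lift, then swing to tray: pour pose e=20 deg down, tool azimuth 55
p,M=plan(p,M,p+[0,0,130],M,7,.05)
F=frame(55.3,30,False,-1); plan(p,M,[472,-327,200],F,20,.05)
E
```

```text
time: 12.9
tool_pos: [577.5, 111.1, 84.0]
tcp_rot: [-179.8, -59.9, 100.8]
ft_force: [0.2, -0.3, 0.8]
finger_gap: 85.2
grip_force: 0.0
time: 13.32
tool_pos: [578.9, 109.8, 85.4]
tcp_rot: [179.9, -59.9, 100.9]
ft_force: [0.4, -0.5, 5.0]
finger_gap: 65.8
grip_force: 55.5
[578.85411601 109.82486593  85.37443196]
[[0.016,0,-0.009,0,0,0,0.05],[0.016,0,-0.01,0,0,0,0.05],[0.016,0,-0.009,0,0,0,0.05],[0.016,0,-0.009,0,0,0,0.05],[0.016,0,-0.01,0,0,0,0.05],[0.016,0,-0.009,0,0,0,0.05],[0.016,0,-0.009,0,0,0,0.05]]
end [578.7 109.7 214.9] goal [578.9 109.8 215.4]
[[-0.011,-0.009,-0.017,-2,0,1,0.05],[-0.011,-0.009,-0.018,-2,0,1.5,0.05],[-0.011,-0.008,-0.018,-2,0,1,0.05],[-0.012,-0.006,-0.018,-2,0,1,0.05],[-0.011,-0.006,-0.018,-2,0,1,0.05],[-0.012,-0.005,-0.019,-2,0,1.5,0.05],[-0.011,-0.005,-0.019,-2,0,1,0.05],[-0.012,-0.003,-0.019,-1.5,0,1,0.05]]
[[-0.012,-0.002,-0.019,-2,0,1.5,0.05],[-0.012,-0.002,-0.019,-2,0,1,0.05],[-0.012,-0.001,-0.019,-2,0,1,0.05],[-0.012,0,-0.019,-2,0,1,0.05],[-0.012,0.001,-0.019,-2,0,1.5,0.05],[-0.011,0.002,-0.019,-2,0,1,0.05],[-0.012,0.003,-0.019,-2,0,1,0.05],[-0.012,0.004,-0.019,-2,0,1.5,0.05]]
[[-0.012,0.004,-0.018,-2,0,1,0.05],[-0.011,0.006,-0.019,-2,0,1,0.05],[-0.012,0.006,-0.018,-2,0,1,0.05],[-0.011,0.007,-0.018,-2,0,1.5,0.05]]
end [ 471.6 -326.7  200. ] goal [ 472 -327  200]
```

```bash
python3 -m handwheel '[[0.008,0,-0.005,0,0,0,0.05],[0.016,0,-0.009,0,0,0,0.05],[0.016,0,-0.009,0,0,0,0.05],[0.016,0,-0.009,0,0,0,0.05],[0.016,0,-0.01,0,0,0,0.05],[0.016,0,-0.009,0,0,0,0.05],[0.016,0,-0.009,0,0,0,0.05],[0.008,0,-0.005,0,0,0,0.05]]'
python3 -m handwheel '[[-0.011,-0.009,-0.017,-2,0,1,0.05],[-0.011,-0.009,-0.018,-2,0,1.5,0.05],[-0.011,-0.008,-0.018,-2,0,1,0.05],[-0.012,-0.006,-0.018,-2,0,1,0.05],[-0.011,-0.006,-0.018,-2,0,1,0.05],[-0.012,-0.005,-0.019,-2,0,1.5,0.05],[-0.011,-0.005,-0.019,-2,0,1,0.05],[-0.012,-0.003,-0.019,-1.5,0,1,0.05]]'
python3 -m handwheel '[[-0.012,-0.002,-0.019,-2,0,1.5,0.05],[-0.012,-0.002,-0.019,-2,0,1,0.05],[-0.012,-0.001,-0.019,-2,0,1,0.05],[-0.012,0,-0.019,-2,0,1,0.05],[-0.012,0.001,-0.019,-2,0,1.5,0.05],[-0.011,0.002,-0.019,-2,0,1,0.05],[-0.012,0.003,-0.019,-2,0,1,0.05],[-0.012,0.004,-0.019,-2,0,1.5,0.05]]'
python3 -m handwheel '[[-0.012,0.004,-0.018,-2,0,1,0.05],[-0.011,0.006,-0.019,-2,0,1,0.05],[-0.012,0.006,-0.018,-2,0,1,0.05],[-0.011,0.007,-0.018,-2,0,1.5,0.05],[0,0,0,0,0,0,0.05],[0,0,0,0,0,0,0.05],[0,0,0,0,0,0,0.05]]'
python3 - <<'E'
from h import *
s=r.sense(); print(s['joint_pos'].round(1),s['tool_pos'].round(1),s['tcp_rot'].round(1),s['finger_gap'])
im,D=r.snapshot('wrist'); t,_=r.snapshot('top'); cv2.imwrite('pics/w4.png',np.hstack([cv2.resize(im,(400,300)),cv2.resize(t,(400,300))]))
p,M=now(); k=M.T@[0,0,1]  # beaker axis in tool frame (upright now)
print('beaker axis tool',k.round(2))
for e in(30,15,5):
    F=frame(55.3,e,False,-1)
    for ph in(60,90,110,130,150): 
        a=F@R.from_rotvec([0,0,ph],degrees=True).as_matrix()@k; print(e,ph,a.round(2),np.degrees(np.arccos(a[2])).round(0))
E
```

```text
time: 13.98
tool_pos: [578.9, 109.8, 216.8]
tcp_rot: [179.8, -59.8, 101.1]
ft_force: [1.2, 0.8, -0.7]
finger_gap: 65.8
grip_force: 55.6
time: 14.65
tool_pos: [534.8, -65.9, 208.4]
tcp_rot: [-179.9, -59.9, 82.7]
ft_force: [-0.4, -0.2, -0.9]
finger_gap: 65.9
grip_force: 56.0
time: 15.32
tool_pos: [492.6, -240.9, 202.4]
tcp_rot: [-179.5, -59.9, 63.8]
ft_force: [-0.1, 0.2, -2.5]
finger_gap: 65.8
grip_force: 56.0
time: 15.9
tool_pos: [471.3, -326.1, 199.3]
tcp_rot: [-179.7, -59.9, 54.9]
ft_force: [0.9, 1.7, -1.2]
finger_gap: 66.1
grip_force: 56.0
[-66.8  25.9  87.6  48.7 102.7 -37. ] [ 471.3 -326.1  199.3] [-179.7  -59.9   54.9] 66.10717474298387
beaker axis tool [ 0.87 -0.   -0.5 ]
30 60 [ 0.49 -0.6   0.63] 51.0
30 90 [ 0.46 -0.85  0.25] 75.0
30 110 [ 0.34 -0.94 -0.  ] 90.0
30 130 [ 0.14 -0.96 -0.23] 103.0
30 150 [-0.1  -0.91 -0.4 ] 113.0
15 60 [ 0.4  -0.73  0.55] 57.0
15 90 [ 0.44 -0.89  0.13] 82.0
15 110 [ 0.35 -0.92 -0.15] 99.0
15 130 [ 0.19 -0.89 -0.41] 114.0
15 150 [-0.03 -0.8  -0.59] 126.0
5 60 [ 0.35 -0.81  0.48] 62.0
5 90 [ 0.43 -0.9   0.05] 87.0
5 110 [ 0.37 -0.9  -0.25] 104.0
5 130 [ 0.23 -0.83 -0.51] 121.0
5 150 [ 0.04 -0.71 -0.7 ] 135.0
```

View pics/w4.png

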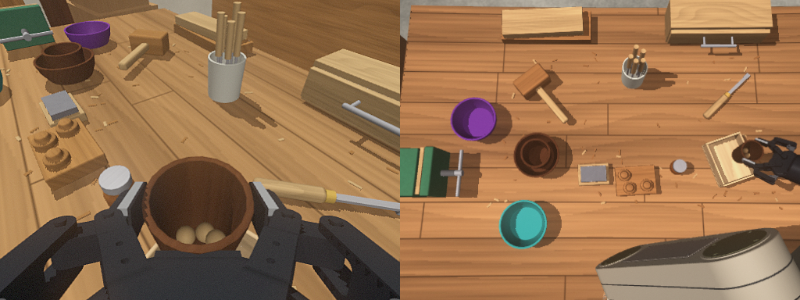

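Left panel (wrist): five beads are in the held beaker at about (205,235). Right panel (top): the beaker is over the tray at (745,155). Rolling +150° about tool z at 15° elevation tips the mouth towards −y, so I place the TCP on the +y side of the tray's centre.

```bash
python3 - <<'E'
from h import *
p,M=now(); plan(p,M,[463,-295,127],frame(55.3,15,False,-1),7,.05)
E
```

```text
[[-0.008,-0.003,0.008,0,2,-0,0.05],[-0.007,-0.004,0.007,0,2.5,-0,0.05],[-0.008,-0.003,0.007,0,2,-0,0.05],[-0.009,-0.004,0.007,0,2,-0,0.05],[-0.008,-0.003,0.006,0,2.5,-0,0.05],[-0.009,-0.004,0.007,0,2,-0,0.05],[-0.009,-0.003,0.005,0,2,-0,0.05]]
end [ 463.1 -295.4  127.2] goal [ 463 -295  127]
```

```bash
python3 -m handwheel '[[-0.008,-0.003,0.008,0,2,0,0.05],[-0.007,-0.004,0.007,0,2.5,0,0.05],[-0.008,-0.003,0.007,0,2,0,0.05],[-0.009,-0.004,0.007,0,2,0,0.05],[-0.008,-0.003,0.006,0,2.5,0,0.05],[-0.009,-0.004,0.007,0,2,0,0.05],[-0.009,-0.003,0.005,0,2,0,0.05]]'
python3 -m handwheel '[[0,0,0,0,0,6,0.05],[0,0,0,0,0,6,0.05],[0,0,0,0,0,6,0.05],[0,0,0,0,0,6,0.05],[0,0,0,0,0,6,0.05],[0,0,0,0,0,6,0.05],[0,0,0,0,0,6,0.05],[0,0,0,0,0,6,0.05]]'
python3 -m handwheel '[[0,0,0,0,0,4,0.05],[0,0,0,0,0,4,0.05],[0,0,0,0,0,4,0.05],[0,0,0,0,0,4,0.05],[0,0,0,0,0,4,0.05],[0,0,0,0,0,4,0.05],[0,0,0,0,0,4,0.05],[0,0,0,0,0,4,0.05]]'
python3 -m handwheel '[[0,0,0,0,0,4,0.05],[0,0,0,0,0,4,0.05],[0,0,0,0,0,4,0.05],[0,0,0,0,0,4,0.05],[0,0,0,0,0,4,0.05],[0,0,0,0,0,4,0.05],[0,0,0,0,0,4,0.05],[0,0,0,0,0,4,0.05]]'
python3 -m handwheel '[[0,0,0,0,0,5,0.05],[0,0,0,0,0,5,0.05],[0,0,0,0,0,5,0.05],[0,0,0,0,0,5,0.05],[0,0,0,0,0,5,0.05],[0,0,0,0,0,5,0.05],[0,0,0,0,0,5,0.05],[0,0,0,0,0,5,0.05]]'
python3 -m handwheel '[[0,0,0,0,0,0,0.05],[0,0,0,0,0,0,0.05],[0,0,0,0,0,0,0.05],[0,0,0,0,0,0,0.05],[0,0,0,0,0,0,0.05],[0,0,0,0,0,0,0.05]]'
python3 - <<'E'
from h import *
s=r.sense(); print(s['joint_pos'].round(1))
t,D=r.snapshot('top'); c,_=r.snapshot('scene'); cv2.imwrite('pics/t5.png',np.hstack([cv2.resize(t[130:260,340:500],None,fx=2.4,fy=2.4,interpolation=cv2.INTER_CUBIC),cv2.resize(c[110:240,120:280],None,fx=2.4,fy=2.4,interpolation=cv2.INTER_CUBIC)]))
E
```

```text
time: 16.58
tool_pos: [464.8, -296.7, 131.0]
tcp_rot: [179.0, -75.3, 56.1]
ft_force: [5.1, -14.0, 48.5]
finger_gap: 65.8
grip_force: 57.8
time: 17.25
tool_pos: [463.8, -296.6, 128.2]
tcp_rot: [-110.0, -40.0, -21.7]
ft_force: [-0.3, 0.9, -2.0]
finger_gap: 65.7
grip_force: 56.3
time: 17.92
tool_pos: [463.5, -295.5, 127.5]
tcp_rot: [-105.3, -9.4, -32.2]
ft_force: [0.2, -0.4, -1.9]
finger_gap: 65.7
grip_force: 56.3
time: 18.58
tool_pos: [463.5, -295.5, 127.5]
tcp_rot: [-106.3, 21.5, -40.8]
ft_force: [-0.6, 0.2, -1.0]
finger_gap: 65.6
grip_force: 56.3
time: 19.25
tool_pos: [463.5, -295.5, 127.6]
tcp_rot: [-120.2, 58.7, -61.2]
ft_force: [0.0, -0.5, -1.0]
finger_gap: 65.7
grip_force: 56.4
time: 19.75
tool_pos: [463.0, -296.3, 127.4]
tcp_rot: [-120.0, 58.5, -61.0]
ft_force: [0.5, -0.2, -1.3]
finger_gap: 65.7
grip_force: 56.4
[-69.1  38.7  89.1  55.9 105.6 104.7]
```

View pics/t5.png

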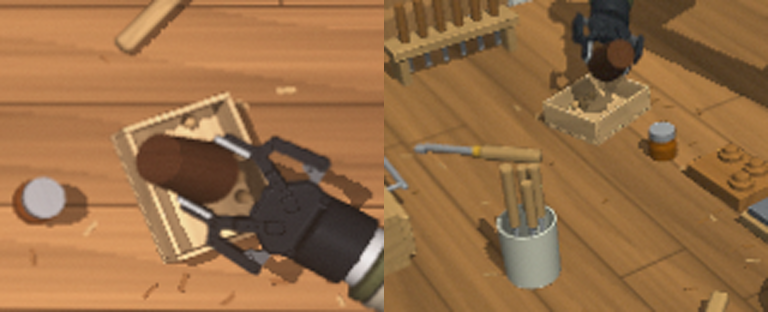

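The beaker is tipped over the tray and bead shadows show in it at (190,125) and (243,195). While lowering, the foot touched the tray (48 N on the wrist), so I will re-measure the beaker in the grip. First I raise, roll back, and count the beads.

```bash
python3 - <<'E'
from h import *
p,M=now(); q,N=plan(p,M,p+[0,0,80],M,4,.05)
E
```

```text
[[-0.017,-0.009,-0.005,0,0,0,0.05],[-0.017,-0.009,-0.005,0,0,0,0.05],[-0.017,-0.009,-0.006,0,0,0,0.05],[-0.017,-0.009,-0.005,0,0,0,0.05]]
end [ 462.8 -296.5  207.1] goal [ 462.9 -296.4  207.3]
```

```bash
python3 -m handwheel '[[-0.017,-0.009,-0.005,0,0,0,0.05],[-0.017,-0.009,-0.005,0,0,0,0.05],[-0.017,-0.009,-0.006,0,0,0,0.05],[-0.017,-0.009,-0.005,0,0,0,0.05],[0,0,0,0,0,-6,0.05],[0,0,0,0,0,-7,0.05],[0,0,0,0,0,-7,0.05],[0,0,0,0,0,-7,0.05]]'
python3 -m handwheel '[[0,0,0,0,0,-7,0.05],[0,0,0,0,0,-7,0.05],[0,0,0,0,0,-7,0.05],[0,0,0,0,0,-7,0.05],[0,0,0,0,0,-7,0.05],[0,0,0,0,0,-7,0.05],[0,0,0,0,0,-7,0.05],[0,0,0,0,0,-7,0.05]]'
python3 -m handwheel '[[0,0,0,0,0,-7,0.05],[0,0,0,0,0,-7,0.05],[0,0,0,0,0,-7,0.05],[0,0,0,0,0,-7,0.05],[0,0,0,0,0,-7,0.05],[0,0,0,0,0,-7,0.05],[0,0,0,0,0,-7,0.05],[0,0,0,0,0,-7,0.05]]'
python3 -m handwheel '[[0,0,0,0,0,-7,0.05],[0,0,0,0,0,-6,0.05],[0,0,0,0,0,0,0.05]]'
python3 - <<'E'
from h import *
s=r.sense(); print(s['joint_pos'].round(1))
p,M=now(); plan(p,M,[560,-60,205],frame(84,30,False,-1),12,.05)
E
```

```text
time: 20.52
tool_pos: [462.8, -296.6, 207.3]
tcp_rot: [-108.2, 33.3, -45.1]
ft_force: [1.1, 0.3, -0.6]
finger_gap: 65.8
grip_force: 56.4
time: 21.18
tool_pos: [462.8, -296.5, 207.1]
tcp_rot: [-106.2, -20.5, -29.0]
ft_force: [0.2, -0.4, -2.4]
finger_gap: 65.9
grip_force: 56.3
time: 21.85
tool_pos: [462.8, -296.5, 207.1]
tcp_rot: [-140.8, -70.3, 14.2]
ft_force: [0.1, 0.3, -1.3]
finger_gap: 65.4
grip_force: 56.3
time: 22.1
tool_pos: [462.8, -296.5, 207.1]
tcp_rot: [179.3, -74.9, 55.9]
ft_force: [-0.5, 0.2, -2.3]
finger_gap: 65.9
grip_force: 56.3
[-69.2  30.6  90.5  57.7 109.4 -41.6]
[[0.005,-0.005,0.02,2,-1,-1,0.05],[0.006,-0.003,0.02,2.5,-1.5,-1,0.05],[0.006,-0.003,0.02,2,-1,-0.5,0.05],[0.007,-0.002,0.021,2.5,-1.5,-1,0.05],[0.007,-0.001,0.02,2,-1,-1,0.05],[0.008,-0,0.02,2.5,-1.5,-1,0.05],[0.008,0,0.019,2,-1,-1,0.05],[0.008,0.002,0.02,2.5,-1,-1,0.05]]
[[0.009,0.002,0.019,2,-1.5,-0.5,0.05],[0.009,0.004,0.019,2.5,-1,-1,0.05],[0.01,0.004,0.019,2,-1.5,-1,0.05],[0.009,0.005,0.018,2,-1,-1,0.05]]
end [559.7 -60.  204.6] goal [560 -60 205]
```

```bash
python3 -m handwheel '[[0.005,-0.005,0.02,2,-1,-1,0.05],[0.006,-0.003,0.02,2.5,-1.5,-1,0.05],[0.006,-0.003,0.02,2,-1,-0.5,0.05],[0.007,-0.002,0.021,2.5,-1.5,-1,0.05],[0.007,-0.001,0.02,2,-1,-1,0.05],[0.008,0,0.02,2.5,-1.5,-1,0.05],[0.008,0,0.019,2,-1,-1,0.05],[0.008,0.002,0.02,2.5,-1,-1,0.05]]'
python3 -m handwheel '[[0.009,0.002,0.019,2,-1.5,-0.5,0.05],[0.009,0.004,0.019,2.5,-1,-1,0.05],[0.01,0.004,0.019,2,-1.5,-1,0.05],[0.009,0.005,0.018,2,-1,-1,0.05],[0,0,0,0,0,0,0.05],[0,0,0,0,0,0,0.05],[0,0,0,0,0,0,0.05]]'
python3 - <<'E'
from h import *
from scipy.optimize import least_squares
t,Dt=r.snapshot('top'); s=r.sense(); w,D=r.snapshot('wrist'); np.save('w6.npy',D); cv2.imwrite('w6.png',w); cv2.imwrite('t6.png',t)
import json; json.dump({k:np.array(v).tolist() for k,v in s.items()},open('s6.json','w'))
P=cloud('top',Dt); th=np.radians(19); A=np.array([[np.cos(th),np.sin(th)],[-np.sin(th),np.cos(th)]])
L=(P[...,:2]-[472,-327])@A.T; m=(abs(L[...,0])<72)&(abs(L[...,1])<57)&(P[...,2]>13)&(P[...,2]<35)
n,lab,st,ce=cv2.connectedComponentsWithStats(m.astype(np.uint8))
for i in range(1,n):
    if st[i,4]>5: print('blob px',ce[i].round(0),st[i,4],'tray xy',L[lab==i].mean(0).round(0),'ztop',P[lab==i][:,2].max().round(1))
# beaker in wrist view: brown pts near TCP
Pw=cloud('wrist',D,s); p,M=now(); im=w.astype(int); h=np.hypot(Pw[...,0]-p[0],Pw[...,1]-p[1]); dz=Pw[...,2]-p[2]
br=(im[...,2]-im[...,0]>30)&(h<48)&(dz>-95)&(dz<20); Q=Pw[br]; print('pts',len(Q),'dz max',np.percentile(Q[:,2]-p[2],99))
cc=Q[Q[:,2]>np.percentile(Q[:,2],70)].mean(0)[:2]; ang=np.degrees(np.arctan2(Q[:,1]-cc[1],Q[:,0]-cc[0]))//8; T=[]
for a in np.unique(ang):
    q=Q[ang==a]; 
    if len(q)>15: q=q[q[:,2]>np.percentile(q[:,2],98)-2]; T.append(q.mean(0))
T=np.array(T); ok=np.ones(len(T),bool)
for _ in range(6):
    B=np.c_[T[:,:2],np.ones(len(T))]; c=np.linalg.lstsq(B[ok],T[ok,2],rcond=None)[0]; res=abs(T[:,2]-B@c); ok=res<max(1.5,np.median(res)*2)
f=least_squares(lambda v:np.hypot(T[ok,0]-v[0],T[ok,1]-v[1])-v[2],[*cc,31],loss='soft_l1').x
print(len(T),ok.sum(),'slope deg',np.degrees(np.arctan(c[:2])).round(1),'centre',f.round(1),'rim z',c@[f[0],f[1],1],'tcp',p)
I=Q[np.hypot(Q[:,0]-f[0],Q[:,1]-f[1])<16]; print('inside lowest dz from rim',np.percentile(I[:,2],[1,50])-c@[f[0],f[1],1])
print('pale px in beaker',int(((im[...,2]>150)&(im[...,0]>80)&(h<26)&(dz<5)&(dz>-90)).sum()))
E
```

```text
time: 22.77
tool_pos: [528.2, -138.1, 205.9]
tcp_rot: [178.6, -65.1, 75.8]
ft_force: [-0.2, 0.1, -1.3]
finger_gap: 65.9
grip_force: 56.4
time: 23.35
tool_pos: [559.8, -60.1, 204.7]
tcp_rot: [-179.6, -60.2, 83.4]
ft_force: [0.5, -0.9, -1.5]
finger_gap: 66.0
grip_force: 56.4
blob px [418. 180.] 29 tray xy [ 63. -20.] ztop 25.2
blob px [435. 196.] 119 tray xy [  8. -46.] ztop 34.8
blob px [440. 211.] 17 tray xy [-35. -43.] ztop 23.9
pts 13973 dz max 7.855901123597828
46 43 slope deg [ 0.2 -0.3] centre [560.1 -58.3  31. ] rim z 211.37461146331376 tcp [559.73528965 -60.8904221  204.62667688]
inside lowest dz from rim [-83.42113195 -81.71773749]
pale px in beaker 0
```

Beaker in the grip: upright within 0.3°, rim 6.8 mm above the TCP, empty (floor seen 82 mm below the rim). The tray shows bead blobs. Next I go to a standoff beside the nest.

```bash
python3 - <<'E'
from h import *
p,M=now(); plan(p,M,[552,262,205],frame(126,30,False,-1),16,.05)
E
```

```text
[[0.01,-0.003,0.017,2.5,-0,-1.5,0.05],[0.01,-0.001,0.018,2,-0,-1,0.05],[0.01,-0.001,0.017,2.5,-0,-1.5,0.05],[0.01,-0,0.018,2,-0,-1.5,0.05],[0.01,0.001,0.017,2.5,-0,-1,0.05],[0.01,0.002,0.018,2,-0,-1.5,0.05],[0.01,0.003,0.017,2.5,-0,-1.5,0.05],[0.01,0.003,0.017,2.5,-0,-1,0.05]]
[[0.01,0.005,0.017,2,-0,-1.5,0.05],[0.009,0.006,0.017,2.5,-0,-1.5,0.05],[0.01,0.006,0.017,2,-0,-1,0.05],[0.009,0.008,0.016,2.5,-0,-1.5,0.05],[0.009,0.008,0.016,2.5,-0,-1,0.05],[0.01,0.009,0.016,2,-0,-1.5,0.05],[0.008,0.01,0.015,2.5,-0,-1.5,0.05],[0.009,0.01,0.015,2,-0,-1,0.05]]
end [551.4 262.  205. ] goal [552 262 205]
```

```bash
python3 -m handwheel '[[0.01,-0.003,0.017,2.5,0,-1.5,0.05],[0.01,-0.001,0.018,2,0,-1,0.05],[0.01,-0.001,0.017,2.5,0,-1.5,0.05],[0.01,0,0.018,2,0,-1.5,0.05],[0.01,0.001,0.017,2.5,0,-1,0.05],[0.01,0.002,0.018,2,0,-1.5,0.05],[0.01,0.003,0.017,2.5,0,-1.5,0.05],[0.01,0.003,0.017,2.5,0,-1,0.05]]'
python3 -m handwheel '[[0.01,0.005,0.017,2,0,-1.5,0.05],[0.009,0.006,0.017,2.5,0,-1.5,0.05],[0.01,0.006,0.017,2,0,-1,0.05],[0.009,0.008,0.016,2.5,0,-1.5,0.05],[0.009,0.008,0.016,2.5,0,-1,0.05],[0.01,0.009,0.016,2,0,-1.5,0.05],[0.008,0.01,0.015,2.5,0,-1.5,0.05],[0.009,0.01,0.015,2,0,-1,0.05]]'
python3 -m handwheel '[[0,0,0,0,0,0,0.05],[0,0,0,0,0,0,0.05],[0,0,0,0,0,0,0.05]]'
python3 - <<'E'
from h import *
from scipy.optimize import least_squares
s=r.sense(); w,D=r.snapshot('wrist'); cv2.imwrite('w7.png',w); P=cloud('wrist',D,s).reshape(-1,3)
res={}
for n,z,rr in(('large',55,76),('med',78,48)):
    c=(485,353); h=np.hypot(P[:,0]-c[0],P[:,1]-c[1]); Q=P[(abs(P[:,2]-z)<2.5)&(abs(h-rr)<12)]
    f=least_squares(lambda v:np.hypot(Q[:,0]-v[0],Q[:,1]-v[1])-v[2],[*c,rr],loss='soft_l1'); res[n]=f.x; print(n,len(Q),f.x.round(1),np.median(Q[:,2]).round(1))
p,M=now(); print(p)
m=np.array([*res['med'][:2],0]); h=np.array([np.cos(np.radians(126)),np.sin(np.radians(126)),0]); F=frame(126,30,False,-1)
T=m-2.2*h; q,N=plan(p,M,T+[0,0,205],F,7,.05); plan(q,N,T+[0,0,105],N,8,.05)
E
```

```text
time: 24.12
tool_pos: [555.5, 100.7, 204.9]
tcp_rot: [-179.6, -60.2, 104.6]
ft_force: [-0.1, -0.1, -1.8]
finger_gap: 65.8
grip_force: 56.3
time: 24.78
tool_pos: [551.4, 262.5, 204.7]
tcp_rot: [-179.8, -60.2, 125.7]
ft_force: [0.5, -0.4, -1.6]
finger_gap: 66.0
grip_force: 56.3
time: 25.03
tool_pos: [551.2, 261.7, 204.7]
tcp_rot: [-179.8, -60.1, 125.6]
ft_force: [0.4, 0.1, -1.5]
finger_gap: 66.0
grip_force: 56.4
large 274 [485.6 352.2  78.9] 55.0
med 0 [485. 353.  48.] nan
[551.30858636 261.45415918 204.7830373 ]
[[0.008,-0,0.014,0,-0,-0,0.05],[0.008,-0,0.013,0,-0,-0,0.05],[0.008,-0,0.014,0,-0,-0,0.05],[0.008,-0,0.014,0,-0,-0,0.05],[0.008,-0,0.014,0,-0,-0,0.05],[0.007,-0,0.013,0,-0,-0,0.05],[0.008,-0,0.014,0,-0,-0,0.05]]
end [486.7 351.2 204.7] goal [486.3 351.2 205. ]
[[-0.011,-0,0.006,0,0,0,0.05],[-0.011,-0,0.006,0,0,0,0.05],[-0.01,-0,0.007,0,0,0,0.05],[-0.011,-0,0.006,0,0,0,0.05],[-0.011,-0,0.006,0,0,0,0.05],[-0.011,-0,0.006,0,0,0,0.05],[-0.011,-0,0.007,0,0,0,0.05],[-0.01,-0,0.006,0,0,0,0.05]]
end [486.2 351.6 105.2] goal [486.3 351.2 105. ]
  return _methods._mean(a, axis=axis, dtype=dtype,
  ret = ret.dtype.type(ret / rcount)
```

The beaker hides the medium here, so I use the earlier fits: (486,353) from the large's wrist fit plus the top-view offset, good to about 2 mm against 10 mm of clearance.

```bash
python3 -m handwheel '[[0.008,0,0.014,0,0,0,0.05],[0.008,0,0.013,0,0,0,0.05],[0.008,0,0.014,0,0,0,0.05],[0.008,0,0.014,0,0,0,0.05],[0.008,0,0.014,0,0,0,0.05],[0.007,0,0.013,0,0,0,0.05],[0.008,0,0.014,0,0,0,0.05],[0,0,0,0,0,0,0.05]]'
python3 -m handwheel '[[-0.011,0,0.006,0,0,0,0.05],[-0.011,0,0.006,0,0,0,0.05],[-0.01,0,0.007,0,0,0,0.05],[-0.011,0,0.006,0,0,0,0.05],[0,0,0,0,0,0,0.05],[0,0,0,0,0,0,0.05]]'
python3 -m handwheel '[[-0.011,0,0.006,0,0,0,0.05],[-0.011,0,0.006,0,0,0,0.05],[-0.011,0,0.007,0,0,0,0.05],[-0.01,0,0.006,0,0,0,0.05],[0,0,0,0,0,0,0.05],[0,0,0,0,0,0,0.05]]'
python3 -m handwheel '[[-0.003,0,0.001,0,0,0,0.05],[0,0,0,0,0,0,0.05],[0,0,0,0,0,0,0.05]]'
```

```text
time: 25.75
tool_pos: [484.5, 353.8, 205.0]
tcp_rot: [-179.9, -60.2, 125.8]
ft_force: [-0.8, -0.2, -1.1]
finger_gap: 65.6
grip_force: 56.4
time: 26.25
tool_pos: [485.4, 352.3, 153.5]
tcp_rot: [-179.6, -60.2, 125.5]
ft_force: [-0.2, 0.3, -0.4]
finger_gap: 65.8
grip_force: 56.3
time: 26.75
tool_pos: [485.1, 352.8, 104.2]
tcp_rot: [-179.7, -60.2, 125.6]
ft_force: [0.1, 0.6, -2.1]
finger_gap: 66.0
grip_force: 56.3
time: 27.0
tool_pos: [486.6, 352.3, 102.8]
tcp_rot: [179.9, -60.1, 125.9]
ft_force: [-0.2, -0.3, -0.7]
finger_gap: 66.0
grip_force: 56.4
```

Expected contact is at TCP z ≈ 99. I step down slowly.

```bash
python3 -m handwheel '[[-0.002,0,0.001,0,0,0,0.05],[0,0,0,0,0,0,0.05],[0,0,0,0,0,0,0.05]]'
python3 -m handwheel '[[-0.001,0,0.001,0,0,0,0.05],[0,0,0,0,0,0,0.05],[0,0,0,0,0,0,0.05]]'
python3 - <<'E'
from h import *
c,_=r.snapshot('scene'); cv2.imwrite('sc8.png',c); p,M=now(); print(p)
E
```

```text
time: 27.25
tool_pos: [486.4, 352.2, 100.3]
tcp_rot: [-180.0, -60.1, 125.9]
ft_force: [-0.1, -0.7, -1.8]
finger_gap: 65.6
grip_force: 56.4
time: 27.5
tool_pos: [486.4, 352.6, 99.5]
tcp_rot: [179.9, -60.2, 125.9]
ft_force: [-0.2, -1.2, 4.9]
finger_gap: 65.7
grip_force: 56.6
[486.37188096 352.62983234  99.51822583]
```

Contact at the expected height (+5 N). Now release, back out along the tool axis, and check.

```bash
python3 -m handwheel '[[0,0,0,0,0,0,0.072],[0,0,0,0,0,0,0.078],[0,0,0,0,0,0,0.085],[0,0,0,0,0,0,0.085],[0,0,0,0,0,0,0.085],[0,0,0,0,0,0,0.085]]'
python3 -m handwheel '[[0,0,-0.005,0,0,0,0.085],[0,0,-0.01,0,0,0,0.085],[0,0,-0.015,0,0,0,0.085],[0,0,-0.02,0,0,0,0.085],[0,0,-0.03,0,0,0,0.085],[0,0,-0.03,0,0,0,0.085],[0,0,-0.03,0,0,0,0.085],[0,0,-0.02,0,0,0,0.085]]'
python3 -m handwheel '[[0,0,0,0,0,0,0.085],[0,0,0,0,0,0,0.085],[0,0,0,0,0,0,0.085]]'
python3 - <<'E'
from h import *
from scipy.optimize import least_squares
t,Dt=r.snapshot('top'); s=r.sense(); w,D=r.snapshot('wrist'); sc,_=r.snapshot('scene')
Pt=cloud('top',Dt).reshape(-1,3); Pw=cloud('wrist',D,s).reshape(-1,3)
for nm,P,c0,o in(('top',Pt,(481,353),-1.4),('wrist',Pw,(485,354),0)):
  for n,z,rr in(('large',55,76),('med',78,48),('small',106,31)):
    h=np.hypot(P[:,0]-c0[0],P[:,1]-c0[1]); Q=P[(abs(P[:,2]-z-o)<3.5)&(abs(h-rr)<14)]
    if len(Q)<20: print(nm,n,len(Q)); continue
    f=least_squares(lambda v:np.hypot(Q[:,0]-v[0],Q[:,1]-v[1])-v[2],[*c0,rr],loss='soft_l1'); A=np.c_[Q[:,:2],np.ones(len(Q))]
    print(nm,n,len(Q),f.x.round(1),'z',np.median(Q[:,2]).round(1),'slope',np.degrees(np.linalg.lstsq(A,Q[:,2],rcond=None)[0][:2]).round(1))
R2=lambda a:cv2.resize(a,(390,290),interpolation=cv2.INTER_CUBIC)
cv2.imwrite('pics/f9.png',np.vstack([np.hstack([R2(t[160:250,375:496]),R2(t[90:300,100:380])]),np.hstack([R2(w),R2(sc[110:290,130:370])])]))
E
```

```text
time: 28.05
tool_pos: [486.1, 352.5, 98.6]
tcp_rot: [-179.9, -60.1, 125.8]
ft_force: [-0.7, -0.0, -0.9]
finger_gap: 85.3
grip_force: 0.0
time: 28.72
tool_pos: [570.0, 236.9, 181.2]
tcp_rot: [179.8, -60.0, 126.0]
ft_force: [0.6, 0.6, 0.1]
finger_gap: 84.8
grip_force: 0.0
time: 28.97
tool_pos: [567.5, 239.7, 178.3]
tcp_rot: [-179.9, -60.1, 125.8]
ft_force: [-0.1, 0.3, -0.6]
finger_gap: 85.1
grip_force: 0.0
top large 423 [480.5 352.6  75.2] z 53.5 slope [-0.2 -0. ]
top med 317 [482.8 351.7  47.4] z 76.7 slope [-0.1 -0.1]
top small 139 [481.4 353.5  30.9] z 104.6 slope [-0.2  0.2]
wrist large 2091 [485.1 352.5  75.3] z 54.8 slope [ 0.2 -0.1]
wrist med 1354 [487.5 351.3  47.4] z 77.9 slope [-0.   0.1]
wrist small 906 [486.  353.3  31. ] z 105.7 slope [ 0.1 -0.1]
```

View pics/f9.png

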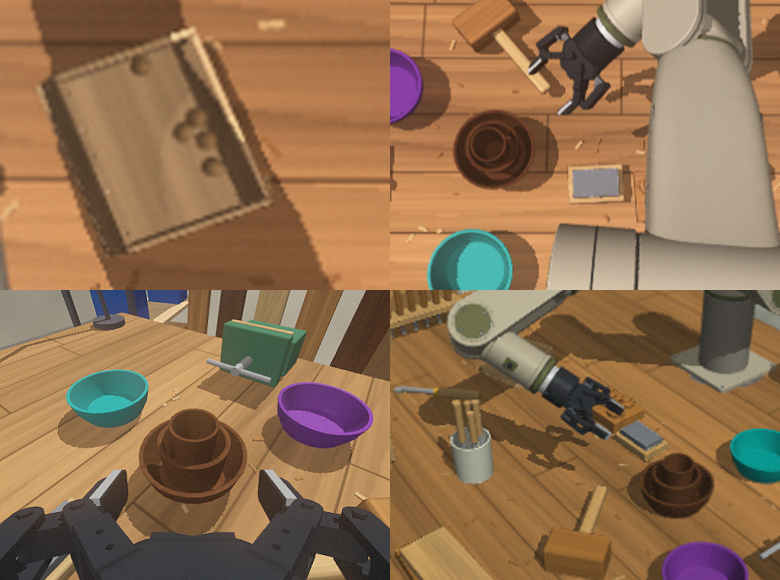

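The montage shows five beads in the tray at (140,63), (198,115), (183,130), (203,137) and (210,165). The nest is concentric and upright: centres are within 2.7 mm, and the rim steps of 23 and 28 mm match seated feet. The gripper is clear, so I hand in.

```bash
python3 -c "
from bench import r
print(r.hand_in())"
```

```text
the job is handed in; nothing more can be done
None
```

I handed the job in at about 29 s of robot time: all five beads are in the tray, and the small vessel stands in the medium inside the large bowl, upright with centres within 3 mm; the hand-in returned no verdict.

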